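# Lock the marking plate with its quarter-turn hold-down

### The job

Lock the marking fixture's plate down: take the hold-down with the straight bar handle out of its storage block, put its T-head through the long slot in the plate until its flange lies flat on the plate, and give it a quarter turn so that the bar stands square across the slot. Let go of it, and leave the round-knobbed pin in its block.

Things in the scene. Friction and masses are not known exactly. Their poses are not given: they have to be found in the camera images.
- hold_down: Steel T-bolt upright in block_a. Origin: centre of its flange's underside (flange 56 mm dia., 6 thick); z up; x along bar handle and T-head, which are parallel. Handle: straight dark bar 60 mm long (x), 16 wide (y; grip here), 6 to 40 mm above origin. Below: 12 mm shank, T-head 44 long (x), 14 wide, 9 thick, underside 27 mm below origin. Works either way round; 0.13 to 0.25 kg.
- round_pin: Bystander that stays in its block: a locating pin of the same metal with the same 56 mm flange but a round knob, 38 mm in diameter and 34 mm high, and a plain round shank. It stands in the other, identical storage block. Origin: centre of the flange's underside.
- block_a: Storage block for the hold-down: grey, fixed, 84 x 80 mm, 40 mm high; in its top a pocket 50 mm (x) by 20 mm (y), 32 mm deep, open straight up, without undercut. Origin: centre of its underside.
- block_b: Storage block for the round pin, same shape as block_a. The two blocks stand side by side, either one on the left.
- fixture: Marking fixture: fixed hollow dark steel base, 150 mm (x) by 170 mm (y), covered by an aluminium plate whose top is 45 mm above the desk. Origin: centre of its underside. On the half of the plate toward its +y side lies a thin metal blank in an L-shaped fence 5 mm high; the slot is in the other half.
- slot (a point): Centre of the fixture's slot, level with the plate's top. Slot: 60 mm long along this frame's x, 24 wide along y (z up); it goes straight through 14 mm of metal into a hollow 26 mm deep, in which the T-head turns freely either way (no stop, no spring).

How it is judged:
By the outcome, as a careful person would: the job done as asked, in the order asked, and still so for the second after the job is handed in, with the robot touching nothing.
It also fails if it takes over 40 s, if anything falls off the work surface, if the arm or the gripper's body presses on something with over 40 N, if the wrist force passes 120 N, or if a joint passes its speed limit or range.

### The arm

A 6-joint arm with a two-finger parallel gripper is mounted at the origin on a cart in front of the work surface, level with it; the furniture and walls round the work are solid. World frame = base frame: x ahead of the robot, y to its left, z up, the work surface at z = 0. Lengths are in m, angles in degrees, forces in N, time in s.
With the tool pointing down it reaches from about 0.3 to 0.75 m from the base axis. Payload 8.5 kg.
Tool frame: the origin (TCP) lies on the centre line of the jaws, within the pads' length; the fingertips stand 11 mm ahead of it and the grasp point (between the pads) lies 8 mm behind it; z points along the fingers, y is the line along which they close (so a half turn about z gives the same grasp; the last joint's range is limited). The gripper opens to 85 mm and grips with 20 to 120 N. Pads are 22 mm wide; open, the fingers measure 114 mm over their backs; the gripper's body (76 mm by 85 mm) begins 54 mm behind the grasp point. The pads swing forward as they close: fully open they stand 13 mm farther back than shut.
Start: joints at [57.565, 21.807, 74.336, -0, 83.858, -12.336], TCP at [0.189, 0.516, 0.242] pointing down, gripper open.
Joint ranges: [-178.18, 178.18], [-50.72, 133.34], [12.68, 142.11], [-81.47, 261.47], [9.98, 163.14], [-165.26, 165.26]. Speed limits (degrees/s): [136.94, 136.94, 180, 180, 180, 180].

### API

Orientations are given as a 3x3 rotation matrix whose columns are the frame's x, y, z axes.
In Python, from rig import env, imaging gives the robot as it stands (env), with the cameras (imaging).
- The arm moves only by the shell command python3 nudge.py 'ROWS' [FORCE]. ROWS is a JSON list of rows, 1 to 10 of them, each of 5 numbers: dx, dy, dz in m, then a turn about the tool's z in degrees, then the finger opening in m; each row shifts and turns the commanded pose from where the row before left it, along the tool's axes as they then stand; what a row does not reach is not made up. A row lasts 1/10 s, in which the tool goes at most 0.05 m and 8.59 degrees, less where a joint would pass 70% of its speed; a pose out of reach is approached as far as the arm can. The fingers move at their own pace and stop on an object; FORCE is the grip in N (left out, the last holds). Time passes only in rows, so rows that do not move let the fingers close. It prints the time, the measured TCP pose, the force, the opening and the grip force at its end. Input that does not fit is refused with a message, and nothing moves.
- env.observe(): the state, without advancing time (a new reading comes with each control period).
- imaging.get_image(name): name is "scene" or "top" or "wrist"; returns a dict with "pixels" (480x640x3 uint8, red, green, blue), "K" (3x3 intrinsics, pixels), "distortion" ([k1, k2, p1, p2, k3] as OpenCV has them; the pictures are not rectified), "extrinsics" (4x4, takes a point from world to camera coordinates). Camera axes: x right, y down, z forward; pixel columns grow to the right and rows downward; lengths in m; the calibration is good to about 2 mm. A picture is of the moment at which its call begins. There is no depth.
- env.close_job(): hands the job in; it is judged then, once.
The state is a dict: "time_s": time; "q": joint angles; "qvel": joint speeds; "joint_efforts": joint torques, N m; "position": TCP position; "tool_rot": TCP orientation; "ft_force": force on the tool from outside, world axes, zero at the start; "wrist_torque": the same for the moment, N m; "grip_width": finger opening in m; "gripper_force": force on a finger pad.
Only numpy, scipy, OpenCV 4.12 (cv2) and the standard library are available. Lean on these libraries where they do the work, as an engineer would, in place of code of your own. Each camera call takes 0.05 s, during which the arm holds its last target. There are 200 camera calls.

## Working session

There is one attempt and no reset: what is moved stays moved. The work goes in short steps, Python scripts to look and compute and a shell command to move; the robot and the scene stay as the last step left them, time stands still between calls to the robot, and variables do not carry over. Pictures are saved under pics/ and viewed, at most 10 in all, crops included, and the job is handed in when it is done.

```bash
mkdir -p pics; ls; python3 - <<'E'
from rig import env, imaging
import cv2
for n in("scene","top"):
    im=imaging.get_image(n); cv2.imwrite(f"pics/{n}0.png",im["pixels"][:,:,::-1])
    print(n,im["K"],im["distortion"],im["extrinsics"])
s=env.observe();print(s["time_s"],s["position"],s["tool_rot"],s["ft_force"])
E
```

```text
nudge.py
pics
rig.py
scene [[514.99917262   0.         317.86691305]
 [  0.         514.99917262 237.31031531]
 [  0.           0.           1.        ]] [-0.13642698  0.          0.          0.          0.        ] [[ 0.62659623 -0.77897572  0.02395814 -0.3199001 ]
 [-0.34873878 -0.30774697 -0.88525311  0.20180452]
 [ 0.69696373  0.54634113 -0.46449213  0.61595461]
 [ 0.          0.          0.          1.        ]]
top [[557.13123008   0.         316.75124745]
 [  0.         557.13123008 229.75810977]
 [  0.           0.           1.        ]] [-0.13629314  0.          0.          0.          0.        ] [[-1.99992238e-02 -9.99794621e-01 -3.27810204e-03 -1.58670829e-02]
 [-9.90571712e-01  2.02589727e-02 -1.35488960e-01  4.85626752e-01]
 [ 1.35527544e-01  5.37521129e-04 -9.90773433e-01  9.41112371e-01]
 [ 0.00000000e+00  0.00000000e+00  0.00000000e+00  1.00000000e+00]]
0.1 [0.18888593 0.51629331 0.24177735] [[-9.39094536e-01  3.43658248e-01 -6.79591533e-04]
 [ 3.43658816e-01  9.39093953e-01 -1.08001434e-03]
 [ 2.67044463e-04 -1.24778319e-03 -9.99999186e-01]] [ 0.35005551 -0.72681978  0.1771811 ]
```

View pics/top0.png

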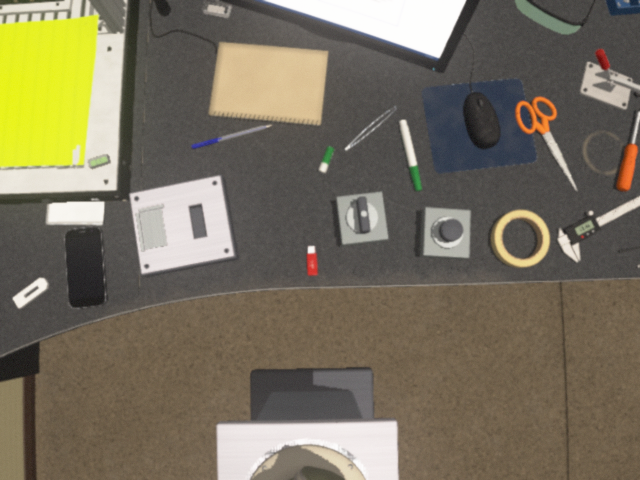

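View pics/scene0.png

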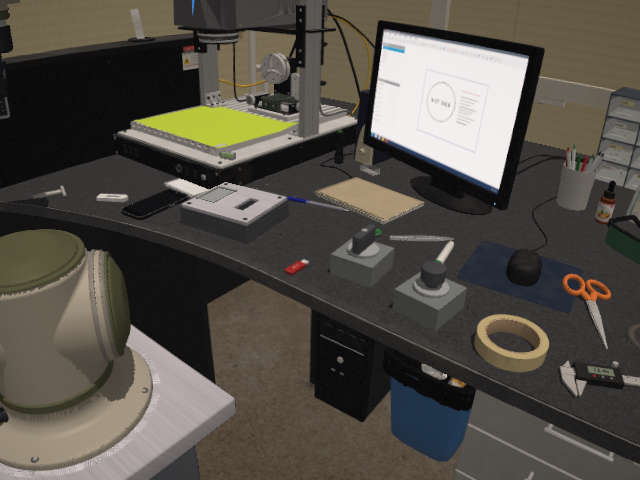

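The top view shows the straight-bar hold-down at about (362,215), in the left block. The round pin is at (448,233). The slot is at about (198,221), with the blank to its left at (150,228), so the fixture's +y points roughly along world +y. In the scene view the bar is at about (366,238) and the slot at about (246,204).

```bash
cat > h.py <<'E'
import numpy as np, cv2
from rig import env, imaging
def undist(im,uv):
    return cv2.undistortPoints(np.array(uv,float).reshape(-1,1,2),im["K"],im["distortion"]).reshape(-1,2)
def ray(im,uv):
    E=im["extrinsics"];R,t=E[:3,:3],E[:3,3]
    n=undist(im,uv);d=np.c_[n,np.ones(len(n))]@R
    return -R.T@t,d
def plane(im,uv,z):
    c,d=ray(im,uv);return c+d*((z-c[2])/d[:,2])[:,None]
def tri(ims,uvs):
    A=np.zeros((3,3));b=np.zeros(3);L=[]
    for im,uv in zip(ims,uvs):
        c,d=ray(im,[uv]);d=d[0]/np.linalg.norm(d[0]);P=np.eye(3)-np.outer(d,d);A+=P;b+=P@c;L.append((P,c))
    x=np.linalg.solve(A,b);return x,[np.linalg.norm(P@(x-c))*1e3 for P,c in L]
def dark(im,box,thr,amin=20):
    x0,y0,x1,y1=box;g=cv2.cvtColor(im["pixels"],cv2.COLOR_RGB2GRAY)[y0:y1,x0:x1]
    cs,_=cv2.findContours((g<thr).astype(np.uint8),cv2.RETR_LIST,cv2.CHAIN_APPROX_NONE)
    out=[]
    for c in cs:
        if len(c)<5 or cv2.contourArea(c)<amin: continue
        (cx,cy),(w,h),a=cv2.minAreaRect(c);out.append(((round(cx+x0,1),round(cy+y0,1)),(round(w,1),round(h,1)),round(a,1),cv2.contourArea(c)))
    return out
E
python3 - <<'E'
from h import *
t=imaging.get_image("top");s=imaging.get_image("scene")
print("top handle",dark(t,(345,192,380,238),90));print("top slot",dark(t,(180,195,215,245),110))
print("sc handle",dark(s,(345,222,388,256),80));print("sc slot",dark(s,(230,192,264,214),110))
a,b=(cv2.resize(i["pixels"][y:y+75,x:x+100],None,fx=4,fy=4,interpolation=cv2.INTER_CUBIC) for i,x,y in((s,205,170),(s,315,210)))
c,d=(cv2.resize(i["pixels"][y:y+75,x:x+100],None,fx=4,fy=4,interpolation=cv2.INTER_CUBIC) for i,x,y in((t,148,185),(t,312,180)))
cv2.imwrite("pics/crop.png",np.vstack([np.hstack([a,b]),np.hstack([c,d])])[:,:,::-1])
print(plane(t,[(198,221),(362,215)],.045))
E
```

```text
top handle [((359.4, 216.3), (33.9, 8.3), 72.8, 87.5)]
top slot [((197.5, 220.4), (30.9, 11.7), 80.5, 318.0)]
sc handle [((364.0, 229.5), (8.0, 5.0), -0.0, 30.0), ((366.0, 238.5), (33.0, 42.0), 90.0, 980.0)]
sc slot [((246.2, 203.8), (6.3, 22.6), 60.3, 98.0)]
[[ 0.50320247  0.18091348  0.045     ]
 [ 0.50779245 -0.10466821  0.045     ]]
```

View pics/crop.png

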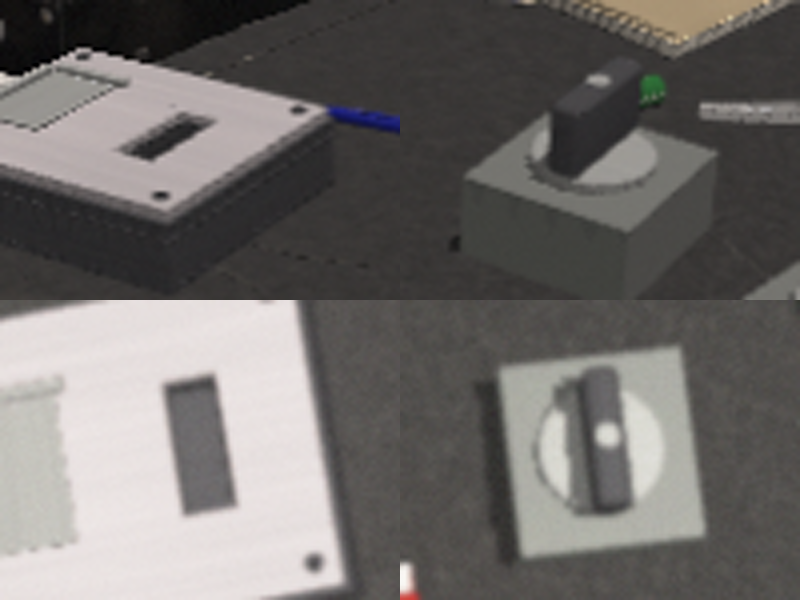

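The crop shows the handle's white centre dot at scene (364.5,229.8) and top (364,213.7). The slot centre is at scene (246.3,203.8) and top (198,221). The slot is clear, and both long axes run roughly along world x.

```bash
cat >> h.py <<'E'
def tool(target,yaw_y=None):
    "offset in tool axes to a world point; turn so tool y is at heading yaw_y"
    o=env.observe();R=np.array(o["tool_rot"]);p=np.array(o["position"]);d=R.T@(np.array(target)-p)
    a=np.degrees(np.arctan2(R[1,1],R[0,1]));print("t",o["time_s"],"pos",p.round(4),"yheading",round(a,2),"q6",np.round(o["q"][5],1),"F",np.round(o["ft_force"],1),"grip",o["grip_width"],o["gripper_force"])
    print("tool move",d.round(4),"turn",None if yaw_y is None else round(-((yaw_y-a+90)%180-90),2))
E
python3 - <<'E'
from h import *
t=imaging.get_image("top");s=imaging.get_image("scene");w=imaging.get_image("wrist")
for n,a,b in(("dot",(364,213.7),(364.5,229.8)),("slot",(198,221),(246.3,203.8))): print(n,tri([t,s],[a,b]))
E=w["extrinsics"];c=-E[:3,:3].T@E[:3,3];o=env.observe()
print("cam in tool",np.array(o["tool_rot"]).T@(c-o["position"]),"\n",E[:3,:3]@np.array(o["tool_rot"]),w["K"][0,0])
tool((.45,.18,.24),94)
E
```

```text
dot (array([ 0.50395427, -0.10486667,  0.08032975]), [np.float64(0.3861751768526956), np.float64(0.3861751768528151)])
slot (array([0.50297511, 0.18159557, 0.04377397]), [np.float64(0.5906902969526723), np.float64(0.5906902969525897)])
cam in tool [ 0.06675557 -0.00070855 -0.13225292] 
 [[-4.98105303e-04  9.99999514e-01 -8.51235596e-04]
 [-9.64021927e-01 -7.06461750e-04 -2.65821793e-01]
 [-2.65822265e-01  6.88202535e-04  9.64021810e-01]] 415.4602417032911
t 0.35 pos [0.189  0.5164 0.2422] yheading 69.9 q6 -12.3 F [-0.1  0.3  1.5] grip 0.08525317621626853 0.0
tool move [-0.3608 -0.2262  0.0022] turn -24.1
```

```bash
python3 nudge.py '[[-0.044,-0.024,0,0,0.085],[-0.044,-0.024,0,0,0.085],[-0.044,-0.024,0,0,0.085],[-0.044,-0.024,0,0,0.085],[-0.044,-0.024,0,0,0.085],[-0.044,-0.024,0,0,0.085],[-0.044,-0.024,0,0,0.085],[-0.044,-0.024,0,0,0.085],[-0.042,-0.022,0,0,0.085]]' && python3 nudge.py '[[0,0,0,-8,0.085],[0,0,0,-8,0.085],[0,0,0,-8,0.085],[0,0,0,0,0.085],[0,0,0,0,0.085]]'
python3 - <<'E'
from h import *
w=imaging.get_image("wrist");cv2.imwrite("pics/w1.png",w["pixels"][:,:,::-1])
E=w["extrinsics"];n=E[:3,:3]@[.503,.1816,.0445]+E[:3,3];print(w["K"][0,0]*n[:2]/n[2]+w["K"][:2,2])
np.save("w1.npy",w,allow_pickle=True)
tool((.504,-.105,.24),94)
E
```

```text
time_s: 1.25
position: [0.486, 0.1789, 0.2425]
tool_rot: [[-0.939, 0.344, 0.0], [0.344, 0.939, 0.0], [-0.0, 0.0, -1.0]]
ft_force: [1.4, -0.5, -0.4]
grip_width: 0.085
gripper_force: 0.0
time_s: 1.75
position: [0.4848, 0.1809, 0.2423]
tool_rot: [[-0.998, -0.064, 0.0], [-0.064, 0.998, -0.0], [-0.0, -0.0, -1.0]]
ft_force: [0.1, -0.9, 0.5]
grip_width: 0.0848
gripper_force: 0.0
[320.39665711 233.26216387]
t 1.8 pos [0.4848 0.1809 0.2423] yheading 93.72 q6 -86.4 F [-1.1 -1.1 -0.1] grip 0.08494436258277117 0.0
tool move [-0.0007 -0.2866  0.0023] turn -0.28
```

View pics/w1.png

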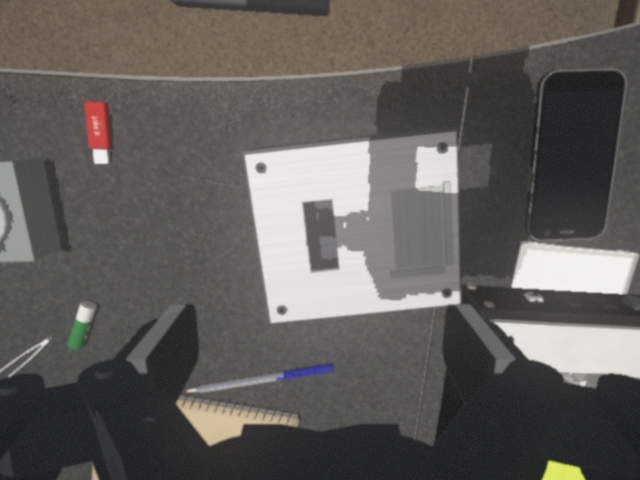

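The wrist view shows the slot with corners near (303,203), (331,199), (339,269) and (311,272). Its centre is (321,236), within about 2 mm of the predicted pixel.

```bash
python3 nudge.py '[[0,-0.048,0,0,0.085],[0,-0.048,0,0,0.085],[0,-0.048,0,0,0.085],[0,-0.048,0,0,0.085],[0,-0.048,0,0,0.085],[0,-0.047,0,0,0.085],[0,0,0,0,0.085],[0,0,0,0,0.085]]'
python3 - <<'E'
from h import *
w=np.load("w1.npy",allow_pickle=True).item()
P=plane(w,[(303,203),(331,199),(339,269),(311,272)],.045);print(P.round(4),P.mean(0))
d=(P[0]+P[1]-P[2]-P[3]);print("slot yaw",np.degrees(np.arctan2(-d[1],-d[0])))
for n in("wrist",):
    w=imaging.get_image(n);cv2.imwrite("pics/w2.png",w["pixels"][:,:,::-1]);np.save("w2.npy",w,allow_pickle=True)
tool((.504,-.105,.06),94)
E
```

```text
time_s: 2.6
position: [0.5042, -0.1061, 0.2421]
tool_rot: [[-0.998, -0.064, -0.0], [-0.064, 0.998, 0.0], [0.0, 0.0, -1.0]]
ft_force: [-0.3, 0.0, -0.7]
grip_width: 0.0846
gripper_force: 0.0
[[0.4787 0.166  0.045 ]
 [0.474  0.1883 0.045 ]
 [0.5328 0.1992 0.045 ]
 [0.537  0.1759 0.045 ]] [0.50561879 0.18232674 0.045     ]
slot yaw 10.042054706848768
t 2.65 pos [ 0.5042 -0.1051  0.2422] yheading 93.81 q6 -118.8 F [ 0.  -0.2  0.2] grip 0.08512500319054203 0.0
tool move [ 0.0002 -0.      0.1822] turn -0.19
```

View pics/w2.png

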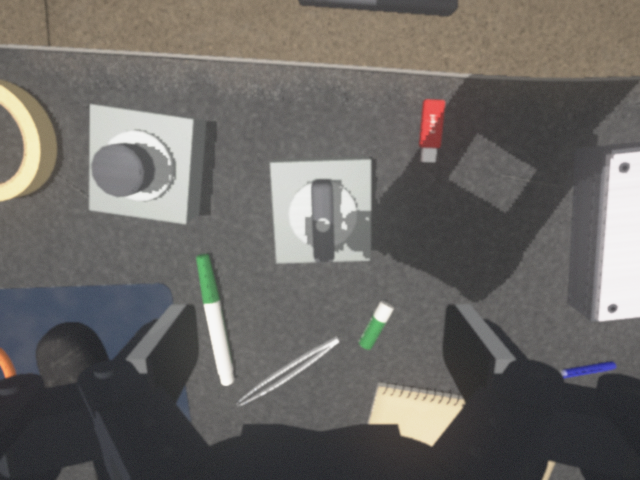

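The wrist view shows the handle's top with its dot at (323,225). The bar runs from about (322,180) to (324,260), 1–2° off the image vertical. The round pin stays at (120,168).

```bash
python3 - <<'E'
from h import *
w=np.load("w2.npy",allow_pickle=True).item()
print("dot",plane(w,[(323,225)],.08).round(4))
t=imaging.get_image("top");print("tri",tri([w,t],[(323,225),(364,213.7)]))
g=cv2.cvtColor(w["pixels"],cv2.COLOR_RGB2GRAY).astype(float)
rows=[];
for r in range(212,258,3):
    gr=np.abs(np.gradient(cv2.GaussianBlur(g[r:r+3].mean(0)[None],(3,1),0)[0]))
    l=306+np.argmax(gr[306:320]);q=326+np.argmax(gr[326:338]);rows.append((r+1,l,q))
rows=np.array(rows);print(rows.tolist())
for k in(1,2):
    f=np.polyfit(rows[:,0],rows[:,k],1);P=plane(w,[(np.polyval(f,215),215),(np.polyval(f,255),255)],.08);d=P[1]-P[0];print(P.round(4).tolist(),np.degrees(np.arctan2(d[1],d[0])))
# block edges
P=plane(w,[(271,163),(371,159),(371,261),(277,263)],.04);print("block",P.round(4).tolist(),P.mean(0).round(4))
E
```

```text
dot [[ 0.5069 -0.1044  0.08  ]]
tri (array([ 0.50239319, -0.10432635,  0.09578739]), [np.float64(0.8689685851201191), np.float64(0.8689685851202117)])
[[213, 311, 333], [216, 311, 333], [219, 306, 328], [222, 306, 329], [225, 306, 329], [228, 306, 333], [231, 306, 334], [234, 306, 334], [237, 307, 334], [240, 307, 334], [243, 307, 334], [246, 312, 334], [249, 313, 334], [252, 313, 334], [255, 313, 334], [258, 314, 334]]
[[0.5002, -0.1169, 0.08], [0.5302, -0.1114, 0.08]] 10.332998616833514
[[0.4991, -0.0991, 0.08], [0.5292, -0.0944, 0.08]] 8.966117991732325
block [[0.4684, -0.1481, 0.04], [0.4602, -0.069, 0.04], [0.545, -0.0608, 0.04], [0.5518, -0.1402, 0.04]] [ 0.5064 -0.1045  0.04  ]
```

```bash
python3 nudge.py '[[-0.002,0,0,-2,0.085],[0,0,0.045,0,0.07],[0,0,0.045,0,0.05],[0,0,0.045,0,0.05],[0,0,0.03,0,0.04],[0,0,0.015,0,0.04],[0,0,0,0,0.04],[0,0,0,0,0.04]]' 60
python3 - <<'E'
from h import *
w=imaging.get_image("wrist");s=imaging.get_image("scene")
a=w["pixels"][::1,::1];b=cv2.resize(s["pixels"][170:290,280:440],(640,480),interpolation=cv2.INTER_CUBIC)
cv2.imwrite("pics/w3.png",cv2.resize(np.hstack([a,b]),(800,300))[:,:,::-1]);tool((.506,-.1045,.062),95.7)
E
```

```text
time_s: 3.5
position: [0.5068, -0.1045, 0.063]
tool_rot: [[-0.995, -0.104, 0.001], [-0.104, 0.995, -0.0], [-0.001, -0.0, -1.0]]
ft_force: [-0.3, -0.7, 0.6]
grip_width: 0.0401
gripper_force: 0.0
t 3.6 pos [ 0.507  -0.105   0.0636] yheading 95.94 q6 -120.8 F [-0.1  0.   0.1] grip 0.04001292245741131 0.0
tool move [0.0009 0.0006 0.0016] turn 0.24
```

View pics/w3.png

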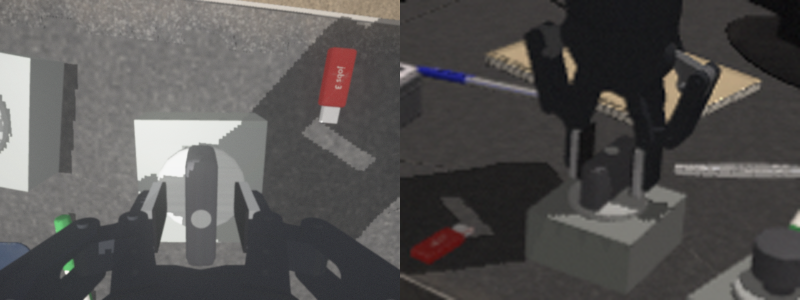

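The bar at about (200,205) is centred between the open fingers and parallel to them. Close and lift.

```bash
python3 nudge.py '[[0,0,0,0,0.01],[0,0,0,0,0.01],[0,0,0,0,0.01],[0,0,0,0,0.01]]' 60 && python3 nudge.py '[[0,0,-0.02,0,0.01],[0,0,-0.03,0,0.01],[0,0,-0.03,0,0.01],[0,0,-0.02,0,0.01],[0,0,0,0,0.01]]'
python3 - <<'E'
from h import *
s=imaging.get_image("scene");w=imaging.get_image("wrist");np.save("w4.npy",w,allow_pickle=True)
b=cv2.resize(s["pixels"][140:290,260:460],(640,480),interpolation=cv2.INTER_CUBIC)
cv2.imwrite("pics/w4.png",cv2.resize(np.hstack([w["pixels"],b]),(800,300))[:,:,::-1]);tool((.505,.182,.163),100)
E
```

```text
time_s: 4.0
position: [0.5068, -0.1054, 0.0633]
tool_rot: [[-0.995, -0.103, 0.002], [-0.103, 0.995, -0.001], [-0.002, -0.001, -1.0]]
ft_force: [-1.9, 1.9, 6.2]
grip_width: 0.0151
gripper_force: 59.6
time_s: 4.5
position: [0.5073, -0.1058, 0.1648]
tool_rot: [[-0.995, -0.103, 0.005], [-0.103, 0.995, -0.002], [-0.005, -0.003, -1.0]]
ft_force: [-0.6, 0.4, -2.3]
grip_width: 0.015
gripper_force: 58.8
t 4.6 pos [ 0.506  -0.1052  0.1618] yheading 95.89 q6 -120.8 F [-0.1  0.3 -2.4] grip 0.015138807208262722 58.76381814479828
tool move [-0.0285  0.2858 -0.0011] turn -4.11
```

View pics/w4.png

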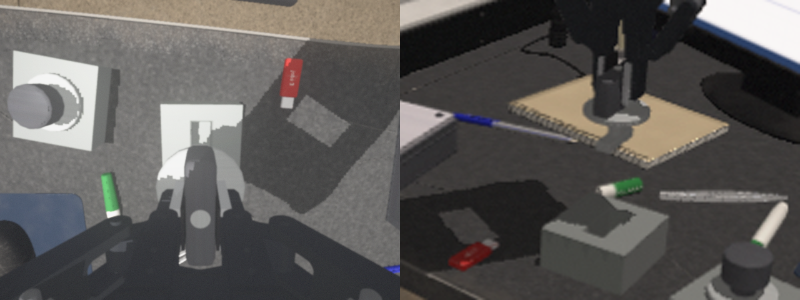

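The hold-down is lifted clear. Its dot is at wrist pixel about (321,350), the block's pocket is empty at scene (600,215) in the crop, and the round pin is untouched.

```bash
python3 - <<'E'
from h import *
w=np.load("w4.npy",allow_pickle=True).item();o=env.observe();p=np.array(o["position"]);R=np.array(o["tool_rot"])
g=cv2.cvtColor(w["pixels"],cv2.COLOR_RGB2GRAY)[325:375,300:345]
n,l,st,c=cv2.connectedComponentsWithStats((g>g[25,5:40].mean()+15).astype(np.uint8));print(st.tolist(),(c+[300,325]).round(1).tolist())
for uv in((321.6,350),):
    P=plane(w,[uv],p[2]+.0167)[0];off=R.T@(P-p);print("dot in tool",off.round(4))
    tool(np.array([.5056,.1823,.150])-R@[off[0],off[1],0],100)
E
```

```text
[[0, 0, 45, 50, 2250]] [[322.0, 349.5]]
dot in tool [-0.0015 -0.0006 -0.0167]
t 4.6 pos [ 0.506  -0.1052  0.1618] yheading 95.89 q6 -120.8 F [-0.1  0.3 -2.4] grip 0.015138807208262722 58.76381814479828
tool move [-0.0276  0.2867  0.0119] turn -4.11
```

```bash
python3 nudge.py '[[-0.0046,0.0478,0,0,0.01],[-0.0046,0.0478,0,0,0.01],[-0.0046,0.0478,0,0,0.01],[-0.0046,0.0478,0,0,0.01],[-0.0046,0.0478,0,0,0.01],[-0.0046,0.0478,0.01,0,0.01],[0,0,0,-4,0.01],[0,0,0,0,0.01],[0,0,0,0,0.01]]'
python3 - <<'E'
from h import *
w=imaging.get_image("wrist");s=imaging.get_image("scene")
b=cv2.resize(s["pixels"][100:250,160:360],(640,480),interpolation=cv2.INTER_CUBIC)
cv2.imwrite("pics/w5.png",cv2.resize(np.hstack([w["pixels"],b]),(800,300))[:,:,::-1]);tool((.5042,.1829,.0686),100)
E
```

```text
time_s: 5.5
position: [0.5041, 0.1823, 0.1514]
tool_rot: [[-0.985, -0.17, -0.002], [-0.17, 0.985, -0.0], [0.002, -0.0, -1.0]]
ft_force: [-0.5, -0.0, -1.9]
grip_width: 0.0145
gripper_force: 59.1
t 5.6 pos [0.5044 0.1818 0.1519] yheading 99.75 q6 -92.6 F [ 0.7  0.  -1.9] grip 0.014728903577557477 59.10951375961304
tool move [-0.0001  0.0011  0.0833] turn -0.25
```

View pics/w5.png

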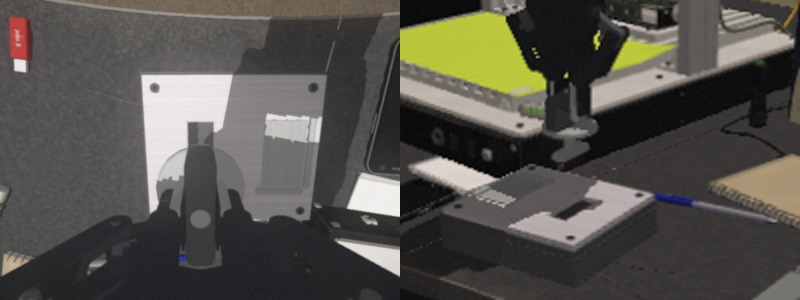

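The slot's visible end, at (187–214,128), is centred on the handle at x≈201 and parallel to it. Descend.

```bash
python3 nudge.py '[[0,0,0.03,0,0.01],[0,0,0.025,0,0.01],[0,0,0.015,0,0.01],[0,0,0.007,0,0.01],[0,0,0.003,0,0.01],[0,0,0,0,0.01],[0,0,0,0,0.01]]'; python3 nudge.py '[[0,0,0.002,0,0.01],[0,0,0,0,0.01],[0,0,0,0,0.01]]'
```

```text
time_s: 6.3
position: [0.5048, 0.1827, 0.0731]
tool_rot: [[-0.985, -0.171, 0.001], [-0.171, 0.985, 0.0], [-0.002, -0.0, -1.0]]
ft_force: [-0.4, 0.2, -1.2]
grip_width: 0.0148
gripper_force: 59.3
time_s: 6.6
position: [0.5043, 0.1828, 0.0705]
tool_rot: [[-0.985, -0.172, 0.0], [-0.172, 0.985, 0.0], [-0.0, -0.0, -1.0]]
ft_force: [-0.5, 0.2, -2.7]
grip_width: 0.0151
gripper_force: 59.3
```

Through the slot without contact. Close in the last millimetres.

```bash
python3 nudge.py '[[0,0,0.001,0,0.01],[0,0,0,0,0.01],[0,0,0,0,0.01]]'; python3 nudge.py '[[0,0,0.001,0,0.01],[0,0,0,0,0.01],[0,0,0,0,0.01]]';
```

```text
time_s: 6.9
position: [0.5043, 0.1828, 0.0693]
tool_rot: [[-0.985, -0.172, -0.0], [-0.172, 0.985, -0.0], [0.0, 0.0, -1.0]]
ft_force: [-0.3, 0.5, -1.3]
grip_width: 0.0151
gripper_force: 59.3
time_s: 7.2
position: [0.5044, 0.1828, 0.0684]
tool_rot: [[-0.985, -0.172, 0.0], [-0.172, 0.985, 0.0], [-0.0, -0.0, -1.0]]
ft_force: [1.3, -0.1, -0.2]
grip_width: 0.0149
gripper_force: 59.4
```

```bash
python3 nudge.py '[[0,0,0.001,0,0.01],[0,0,0,0,0.01],[0,0,0,0,0.01]]'
```

```text
time_s: 7.5
position: [0.5044, 0.1828, 0.0683]
tool_rot: [[-0.985, -0.172, 0.001], [-0.172, 0.985, 0.0], [-0.001, -0.0, -1.0]]
ft_force: [-3.6, -0.7, 9.9]
grip_width: 0.0154
gripper_force: 60.8
```

Seated (10 N up-force at z = 0.068). Quarter turn.

```bash
python3 nudge.py '[[0,0,-0.0005,8.5,0.01],[0,0,0,8.5,0.01],[0,0,0,8.5,0.01],[0,0,0,8.5,0.01],[0,0,0,8.5,0.01],[0,0,0,8.5,0.01],[0,0,0,8.5,0.01],[0,0,0,8.5,0.01],[0,0,0,8.5,0.01],[0,0,0,8.5,0.01]]'; python3 nudge.py '[[0,0,0,5,0.01],[0,0,0,0,0.01],[0,0,0,0,0.01]]'
```

```text
time_s: 8.5
position: [0.5048, 0.1827, 0.0683]
tool_rot: [[-0.251, 0.968, 0.002], [0.968, 0.251, -0.0], [-0.001, 0.001, -1.0]]
ft_force: [0.1, -0.3, 2.8]
grip_width: 0.015
gripper_force: 59.9
time_s: 8.8
position: [0.5048, 0.1828, 0.0684]
tool_rot: [[-0.174, 0.985, 0.001], [0.985, 0.174, 0.0], [-0.0, 0.001, -1.0]]
ft_force: [0.8, -0.4, 5.7]
grip_width: 0.0154
gripper_force: 60.1
```

```bash
python3 - <<'E'
from h import *
tool((.5042,.1829,.0686),10)
t=imaging.get_image("top")
g=cv2.cvtColor(t["pixels"],cv2.COLOR_RGB2GRAY)
c,d=(cv2.resize(i["pixels"][y:y+100,x:x+100],(400,400),interpolation=cv2.INTER_CUBIC) for i,x,y in((t,148,165),(imaging.get_image("scene"),200,150)))
cv2.imwrite("pics/w6.png",np.hstack([c,d])[:,:,::-1])
E
```

```text
t 8.8 pos [0.5048 0.1828 0.0684] yheading 10.04 q6 -2.8 F [ 0.8 -0.4  5.7] grip 0.015432448450538249 60.12659668922424
tool move [ 0.0002 -0.0006 -0.0002] turn 0.04
```

View pics/w6.png

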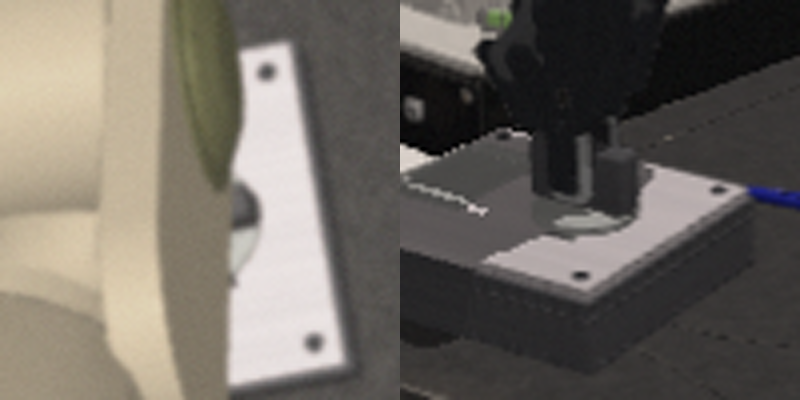

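The flange lies flat on the plate and the bar stands across the slot (scene crop ~(600,190)). Release and go up.

```bash
python3 nudge.py '[[0,0,0,0,0.04],[0,0,0,0,0.04],[0,0,0,0,0.04],[0,0,0,0,0.04]]'; python3 nudge.py '[[0,0,-0.02,0,0.04],[0,0,-0.04,0,0.04],[0,0,-0.04,0,0.04],[0,0,-0.04,0,0.05],[0,0,-0.03,0,0.06],[0,0,0,0,0.06],[0,0,0,0,0.06]]'
python3 - <<'E'
from h import *
w=imaging.get_image("wrist");np.save("w7.npy",w,allow_pickle=True)
cv2.imwrite("pics/w7.png",w["pixels"][:,:,::-1]);tool((.5048,.1828,.0684),10)
E
```

```text
time_s: 9.3
position: [0.5042, 0.1828, 0.0676]
tool_rot: [[-0.172, 0.985, -0.0], [0.985, 0.172, -0.0], [0.0, -0.0, -1.0]]
ft_force: [-0.0, -0.4, 0.2]
grip_width: 0.0397
gripper_force: 0.0
time_s: 10.0
position: [0.5041, 0.1828, 0.2377]
tool_rot: [[-0.172, 0.985, 0.0], [0.985, 0.172, 0.0], [0.0, 0.0, -1.0]]
ft_force: [-1.1, 0.5, -0.1]
grip_width: 0.0601
gripper_force: 0.0
t 10.05 pos [0.5039 0.1827 0.2368] yheading 9.91 q6 -2.6 F [ 0.1  0.  -0.4] grip 0.05989003985933796 0.0
tool move [-1.000e-04  1.300e-03  1.684e-01] turn -0.09
```

View pics/w7.png

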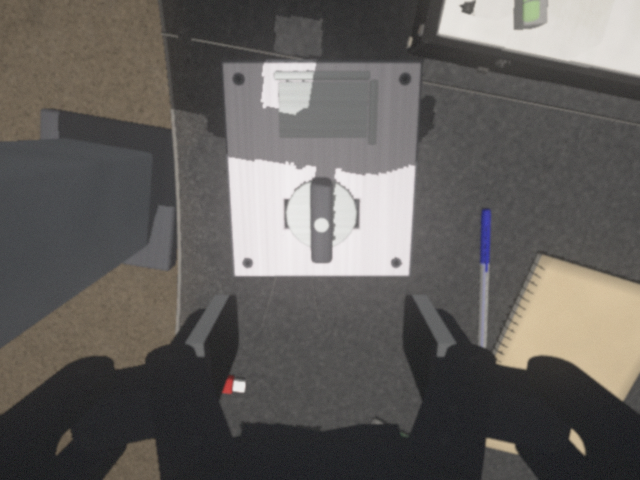

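The bar runs from (321,180) to (321,262), square across the slot, whose ends show symmetrically at (287,214) and (357,214). The flange is concentric and the gripper is clear.

```bash
python3 -c "
from rig import env, imaging
print(env.close_job())"
```

```text
the job is handed in; nothing more can be done
None
```

The hold-down is through the slot with its flange flat on the plate and its bar turned square across the slot; it's released, the round pin was left in its block, and the job was handed in at about 10 s.

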